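# Level the dish table with a wedge

### The job

The round dish table tips towards the robot. Take only the orange wedge off the blue one in the holder, lay it on the bench in front of the table and push it thin end first, straight in under the middle of the table's red low foot, until the bubble on the table rests centred between its two lines; let go and leave it there. Leave the blue wedge in the holder, the petri dish standing where it is on the table, and everything else on the bench undisturbed.

Things in the scene. Friction and masses are not known exactly. Their poses are not given: they have to be found in the camera images.
- wedge_center (a point): Middle of the orange wedge on top of the pair in the holder: 180 x 44 mm, 28 mm thick at the heel (black ribs), tapering evenly to 4 mm at the thin end, 110 g. x runs from heel to thin end, z up out of the flat face. It starts level, flat face up, sloping face down on the blue wedge; lying on the bench on its sloping face, its flat face falls 0.13 rad towards the thin end.
- spare_center (a point): Middle of the blue spare wedge below the orange one, loose in the holder: same shape turned end for end, flat face down, so that the two make a block 32 mm high. Its x axis points to its own heel, parallel to the orange one's at the start.
- holder_mid (a point): Grey holder, fixed, 196 x 64 mm; point over its centre, 20 mm above the bench, x towards the orange wedge's thin end. Floor 6 mm and lips up to 12 mm high; top of the wedge pair 38 mm high. From x = -98 to -50 mm a shroud 42 mm high, 50 mm wide inside, encloses the orange wedge's heel: grip the wedge elsewhere, lift it straight up.
- foot (a point): Lowest point of the round-ended red foot (18 mm across; red dot on the plate above it) under the near rim of the levelling table, 5 to 9 mm above the bench at the start and 11 mm higher when level. x runs from the foot under the table to the pivot, the way the wedge goes in; that lane is 130 mm wide and free for 180 mm beyond the foot.
- table_top (a point): Centre of the levelling table's upper face: round aluminium plate, 230 mm across, 8 mm thick, 0.9 kg, on a fixed dark base. It only tips about a pivot line 95 mm beyond this point (200 mm beyond the foot); it starts on low stops, tipped 0.055 rad, foot side low. z is its normal, x as the foot's. Rim 10 mm out past the foot, underside 19 mm above the foot's tip.
- bubble (a joint): Spirit level on the plate near the pivot, along x (black body 74 x 20 mm, 8 mm high, lime green vial): shift in m of the white bubble from the vial's middle; 0 = centred between the two black lines = level, positive = towards the pivot (foot low), 0.022 at the start; 0.4 mm per 0.001 rad of tip, at once.
- dish: Closed petri dish, 92 mm across, 16 mm high, standing loose on the levelling table above the foot, nearer than the spirit level; origin at the centre of its underside.
- small_bottle: White reagent bottle with blue cap, 44 mm across, 92 mm high; a bystander, loose on the bench; origin at the centre of its underside.
- beaker: Glass beaker, 73 mm across, 92 mm high; a bystander, loose on the bench; origin at the centre of its underside.
- flask: Conical glass flask, 80 mm across, 120 mm high; a bystander, loose on the bench; origin at the centre of its underside.
- wash_bottle: White wash bottle with red spout, 62 x 95 mm, 206 mm high; a bystander, loose on the bench; origin at the centre of its underside.
- slide_box: Light carton, 58 x 82 x 32 mm; a bystander, loose on the bench; origin at the centre of its underside.
- tape_roll: Yellow tape roll lying flat, 73 mm across, 19 mm high; a bystander, loose on the bench; origin at the centre of its underside.
Not all that is in view belongs to the job. There is more than one size of the part that bears wedge_center; the job needs the larger.

How it is judged (in metres and radians):
On the way, in this order (a step that is already met when the one before it is completed fails the run):
1. the orange wedge is lifted clear of the holder (z of wedge_center in the frame of holder_mid above 0.05 m), for 0.2 s.
2. the orange wedge is down on the bench near the low foot while the table is still low (height (world z) of wedge_center below 0.025 m and horizontal distance between wedge_center and foot below 0.25 m and angle between table_top's own z axis and vertical above 0.025 rad), for 0.2 s.
At the end, for the whole second after the job is handed in: Table level within 0.010 rad (bubble within 4 mm) and still, its foot on the orange wedge lying on the bench: within 18 mm of mid-width, 70 mm of mid-length, wedge along the table's x axis within 0.26 rad. Blue wedge within 20 mm of the holder's centre, dish within 80 mm of the table's (angle between table_top's own z axis and vertical below 0.01 rad and velocity of joint bubble between -0.005 and 0.005 m/s and y of foot in the frame of wedge_center between -0.018 and 0.018 m and x of foot in the frame of wedge_center between -0.07 and 0.07 m and angle between the x axis of wedge_center and the x axis of table_top, either way round below 0.26 rad and height (world z) of wedge_center below 0.025 m and horizontal distance between spare_center and holder_mid below 0.02 m and horizontal distance between dish and table_top below 0.08 m); the robot touches nothing.
It fails at once if the blue spare wedge is lifted or dragged out of its place in the holder (more than 12 mm) (distance of spare_center from where it was at the start of the episode above 0.012 m).
It fails at once if the petri dish slides or is knocked on the table (moves more than 30 mm) (distance of dish from where it was at the start of the episode above 0.03 m).
It fails at once if a bystander is moved by more than 25 mm (distance of any of small_bottle, beaker, flask, wash_bottle, slide_box, tape_roll from where it was at the start of the episode above 0.025 m).
It also fails if it takes over 61 s, if anything falls off the work surface, if the arm or the gripper's body presses on something with over 40 N, if the wrist force passes 120 N, or if a joint passes its speed limit or range.

### The arm

A 6-joint arm with a two-finger parallel gripper is mounted at the origin on a cart in front of the work surface, level with it; the furniture and walls round the work are solid. World frame = base frame: x ahead of the robot, y to its left, z up, the work surface at z = 0. Lengths are in mm, angles in degrees, forces in N, time in s.
With the tool pointing down it reaches from about 275 to 825 mm from the base axis. Payload 4.9 kg.
Tool frame: the origin (TCP) lies at the very end of the fingers, on their centre line; the grasp point (between the pads) lies manip.grip_point_offset behind it (manip.grip_point_offset is the distance from the TCP to the grasp point, in mm); z points along the fingers, x is the direction in which the jaws open and shut, and the axes are right-handed (so a half turn about z gives the same grasp; the last joint's range is limited). The gripper opens to 85 mm and grips with 20 to 120 N. Pads are 22 mm wide; open, the fingers measure 114 mm over their backs; the gripper's body (76 mm by 85 mm) begins 54 mm behind the grasp point. The pads swing forward as they close: fully open they stand 13 mm farther back than shut.
Start: joints at [67.254, 18.69, -11.035, 60.275, 0, 82.311], TCP at [142.876, 531.136, 231.281] pointing down, gripper open.
Joint ranges: [-152.03, 152.03], [-55.5, 102.48], [-74.3, 77.21], [-110.64, 120.58], [-84.22, 78.4], [-180, 180]. Speed limits (degrees/s): [147.25, 147.25, 180, 180, 180, 180].

### API

Orientations are given as a 3x3 rotation matrix whose columns are the frame's x, y, z axes.
In Python, from plant import manip gives the robot as it stands. The module is installed in compiled form; this text tells all that it offers.
- The arm moves only by the tool carry_out, never from a script. Its argument "deltas" is a list of rows, each a list of 7 numbers: the shift along the tool's x, y, z in m, then the turn, a rotation vector about the tool's x, y, z in degrees, then the opening, from 0 (shut) to 1 (fully open). In form: [[x, y, z, rx, ry, rz, claw], ...]. A call has 1 to 5 rows; each row shifts and turns the pose as measured when the row begins, along the tool's axes as they then stand; what a row does not reach is not made up. A row lasts 1/8 s, in which the tool goes at most 62.5 mm and 10.7 degrees, less where a joint would pass 70% of its speed; a pose out of reach is approached as far as the arm can. A call is refused whole if a number of a shift passes 0.0625 or a number of a turn 10.7, either way. A call with a gripper value outside its range is refused whole. The fingers move at their own pace and stop on an object; "grip_force" is the grip in N (left out, the last holds). Time passes only in rows, so rows that do not move let the fingers close. It gives the time, the measured TCP pose, the force and the opening at its end, in the units of the state.
- manip.get_state(): the state, without advancing time (a new reading comes with each control period).
- manip.camera(name): name is "scene" or "side" or "wrist"; returns a dict with "color" (384x512x3 uint8, blue, green, red), "fx", "fy", "cx", "cy" (pixels), "view" (4x4, takes a point from world to camera coordinates). Camera axes: x right, y down, z forward; pixel columns grow to the right and rows downward; lengths in mm; the calibration is good to about 2 mm. A picture is of the moment at which its call begins. There is no depth.
- manip.finish_job(): hands the job in, once; it reports no verdict.
The state is a dict: "time_s": time; "qpos": joint angles; "joint_vel": joint speeds; "joint_torque": joint torques, N m; "tcp_pos": TCP position; "orientation": TCP orientation; "contact_force": force on the tool from outside, world axes, zero at the start; "wrist_torque": the same for the moment, N m; "opening": finger opening in mm.
Only numpy, scipy, OpenCV 4.12 (cv2) and the standard library are available. Lean on these libraries where they do the work, as an engineer would, in place of code of your own. Each camera call takes 0.05 s, during which the arm holds its last target.

## Working session

There is one attempt and no reset: what is moved stays moved. The work goes in short steps, Python scripts to look and compute and a tool call to move; the robot and the scene stay as the last step left them, time stands still between calls to the robot, and variables do not carry over. Pictures are saved under pics/ and viewed, and the job is handed in when it is done.

Besides the shell and the picture viewer there is one more tool, called after "Request:" in YAML: its name, and indented under it one key for each argument. carry_out: Moves the arm, as the interface text tells. Its arguments: {"type":"object","properties":{"deltas":{"type":"array","items":{"type":"array","items":{"type":"number"}}},"grip_force":{"type":"number"}},"required":["deltas"]}

```bash
mkdir -p pics
cat > h.py <<'E'
import numpy as np, cv2
from plant import manip
def snap(n,tag):
    c=manip.camera(n); cv2.imwrite(f'pics/{tag}.png',c['color']); np.savez(f'pics/{tag}.npz',**{k:np.array(v) for k,v in c.items()}); return c
def load(tag):
    d=np.load(f'pics/{tag}.npz'); return {k:(d[k] if d[k].ndim else float(d[k])) for k in d}
def ray(c,u,v):
    V=np.array(c['view']); R=V[:3,:3]; o=-R.T@V[:3,3]
    d=R.T@np.array([(u-c['cx'])/c['fx'],(v-c['cy'])/c['fy'],1.]); return o,d/np.linalg.norm(d)
def onz(c,u,v,z):
    o,d=ray(c,u,v); return o+d*(z-o[2])/d[2]
def proj(c,p):
    V=np.array(c['view']); q=V[:3,:3]@np.array(p)+V[:3,3]; return np.array([c['fx']*q[0]/q[2]+c['cx'],c['fy']*q[1]/q[2]+c['cy']])
E
python3 - <<'E'
from h import *
for n in ['scene','side','wrist']:
    c=snap(n,n+'0'); print(n,c['fx'],(-np.array(c['view'])[:3,:3].T@np.array(c['view'])[:3,3]).round())
print(manip.grip_point_offset,manip.get_state())
E
```

```text
scene 456.86558938975304 [ -505. -1198.   893.]
side 364.3410601855263 [  135. -1138.   896.]
wrist 308.28531515572723 [ 70. 550. 374.]
18.700000000000003 {'time_s': 0.15, 'qpos': array([ 6.72559080e+01,  1.87234658e+01, -1.10748780e+01,  6.02759158e+01,
        1.79434870e-04,  8.23107178e+01]), 'joint_vel': array([ 0.05835566, -0.12700765,  0.0754784 ,  0.05953995, -0.08835466,
       -0.07934538]), 'joint_torque': array([ 1.42030411e-03, -4.43703854e+01,  2.62664115e+01,  1.04242316e-02,
       -6.33842478e-05,  5.41583674e-06]), 'tcp_pos': array([142.68669521, 530.73985203, 230.69811413]), 'orientation': array([[ 2.59742621e-01,  9.65677750e-01, -5.03971251e-04],
       [ 9.65677028e-01, -2.59743050e-01, -1.19408224e-03],
       [-1.28400168e-03, -1.76519409e-04, -9.99999160e-01]]), 'contact_force': array([ 1.05951094, -0.39383158,  0.05946248]), 'wrist_torque': array([-0.04558413, -0.01271895, -0.03724596]), 'opening': 85.1155497979848}
```

View pics/scene0.png

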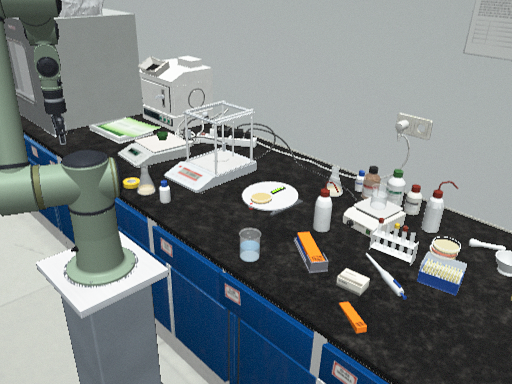

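View pics/side0.png

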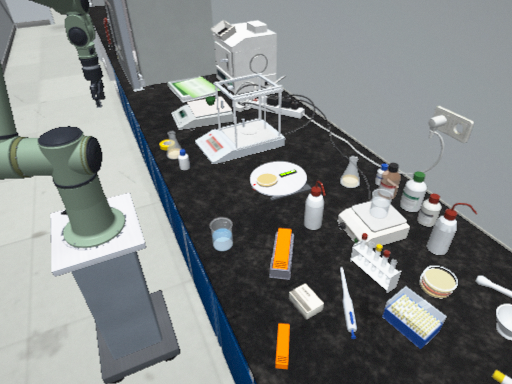

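View pics/wrist0.png

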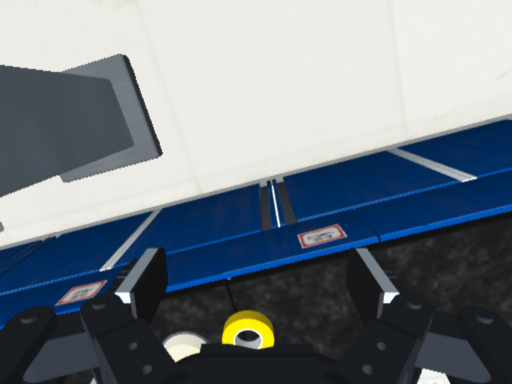

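The big orange wedge is in the holder at about side (283,250) and scene (312,250). The white table plate is at side (278,179), and the loose smaller decoy is at side (283,345). I'll zoom in and measure.

Run:
```python
from h import *
for t,(a,b,w,h) in {'side0':(200,150,140,140),'scene0':(220,170,120,110)}.items():
    c=load(t); im=c['color'][b:b+h,a:a+w]; cv2.imwrite(f'pics/{t}z.png',cv2.resize(im,None,fx=4,fy=4,interpolation=cv2.INTER_CUBIC))
    im=c['color']; hsv=cv2.cvtColor(im,cv2.COLOR_BGR2HSV)
    for nm,lo,hi in [('orange',(8,180,150),(20,255,255)),('green',(30,150,120),(75,255,255)),('red',(0,170,100),(5,255,255))]:
        m=cv2.inRange(hsv,lo,hi)
        n,l,s,ce=cv2.connectedComponentsWithStats(m)
        for i in range(1,n):
            if s[i,4]>4: print(t,nm,s[i],ce[i].round(1),onz(c,*ce[i],38).round())
for t in['side0','scene0']:
  c=load(t)
  for x,y in [(400,0),(600,0),(400,200),(0,0)]: print(t,x,y,proj(c,(x,y,0)).round())
```

```text
side0 orange [273 228  19  41 544] [282.1 248.2] [ 545. -423.   38.]
side0 orange [275 323  15  46 565] [282.4 345.9] [ 389. -716.   38.]
side0 green [280 171  13   5  23] [285.8 173. ] [761. -54.  38.]
side0 red [321 185   4   9  15] [322.5 188.8] [ 837. -212.   38.]
side0 red [312 187   8   9  59] [315.6 190.7] [ 806. -211.   38.]
side0 red [431 194   8   9  46] [434.7 197.5] [1180. -441.   38.]
side0 red [446 210  10  10  58] [450.8 213.2] [1162. -532.   38.]
side0 red [363 234   4   3  11] [364.5 234.9] [ 820. -488.   38.]
side0 red [385 251   4   5  12] [386.7 253. ] [ 831. -583.   38.]
scene0 orange [297 231  28  30 398] [309.9 246. ] [ 546. -420.   38.]
scene0 orange [339 301  28  32 365] [353.4 316.9] [ 366. -720.   38.]
scene0 green [272 188   9   5  17] [275.8 190.1] [766. -54.  38.]
scene0 red [413 185   7   5  13] [416.3 186.1] [1251. -430.   38.]
scene0 red [321 189   8   8  39] [324.7 192.1] [ 906. -202.   38.]
scene0 red [435 190   7   4  21] [437.9 191.5] [1272. -518.   38.]
scene0 red [380 218   3   4   7] [380.9 219.1] [ 885. -482.   38.]
side0 400 0 [200. 197.]
side0 600 0 [245. 184.]
side0 400 200 [186. 171.]
side0 0 0 [ 95. 226.]
scene0 400 0 [199. 223.]
scene0 600 0 [238. 206.]
scene0 400 200 [168. 204.]
scene0 0 0 [101. 265.]
```

View pics/side0z.png

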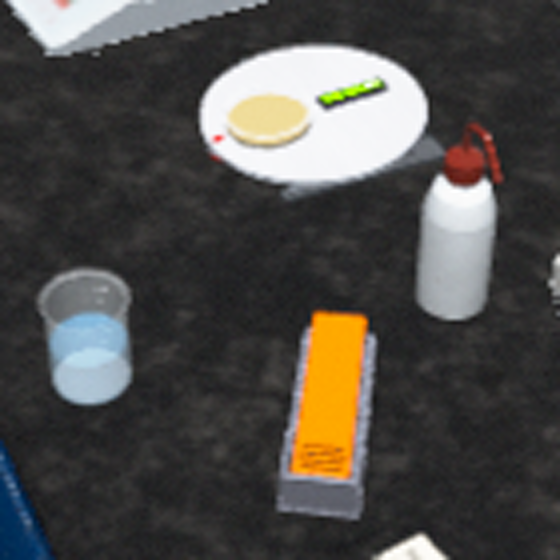

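View pics/scene0z.png

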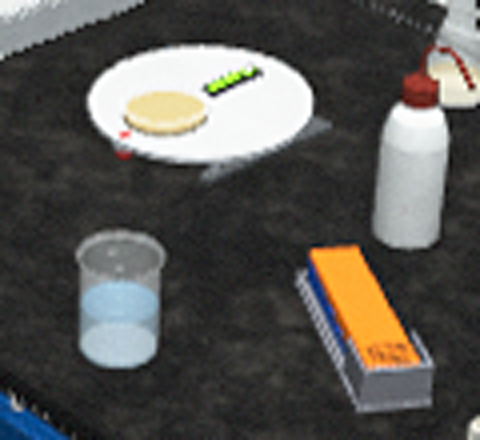

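```bash
cat > m.py <<'E'
from h import *
def orange(c,z=38,big=0):
    hsv=cv2.cvtColor(c['color'],cv2.COLOR_BGR2HSV); m=cv2.inRange(hsv,(8,150,120),(22,255,255)); m=cv2.morphologyEx(m,cv2.MORPH_CLOSE,np.ones((5,5),np.uint8))
    cs,_=cv2.findContours(m,cv2.RETR_EXTERNAL,cv2.CHAIN_APPROX_NONE)
    for k in cs:
        if len(k)<40: continue
        P=np.array([onz(c,*p[0],z)[:2] for p in k],np.float32); r=cv2.minAreaRect(P); print('orange',np.array(r[0]).round(1),np.array(r[1]).round(1),round(r[2],1),cv2.boundingRect(k))
def plate(c,z=40):
    hsv=cv2.cvtColor(c['color'],cv2.COLOR_BGR2HSV)
    m=cv2.inRange(hsv,(0,0,200),(180,60,255))
    cs,_=cv2.findContours(m,cv2.RETR_EXTERNAL,cv2.CHAIN_APPROX_NONE)
    for k in cs:
        if cv2.contourArea(k)<600: continue
        P=np.array([onz(c,*p[0],z)[:2] for p in k],np.float32); r=cv2.minEnclosingCircle(P); 
        if r[1]<160: print('plate',r,cv2.fitEllipse(P))
E
python3 - <<'E'
from m import *
for t in ['side0','scene0']:
    c=load(t); print(t); orange(c); plate(c)
c=load('side0')
print('dot',onz(c,200+218/4-.4,150+138/4-.4,34.5),'vial',onz(c,200+351/4-.4,150+92/4-.4,51),'dish',onz(c,200+267/4,150+118/4,52))
c=load('scene0')
print('dot',onz(c,220+125/4-.4,170+134/4-.4,34.5),'vial',onz(c,220+233/4-.4,170+81/4-.4,51),'dish',onz(c,220+165/4,170+111/4,52))
c=load('side0');print('beaker',onz(c,200+90/4,150+378/4,0),'wb',onz(c,200+455/4,150+300/4,0))
E
```

```text
side0
orange [ 390.8 -712.8] [121.6  31.7] 58.7 (275, 323, 15, 46)
orange [ 549.3 -418. ] [181.8  45.3] 56.7 (273, 228, 19, 42)
plate ((753.346923828125, -779.5379638671875), 78.31876373291016) ((758.5260009765625, -781.134033203125), (105.39744567871094, 147.43495178222656), 6.338382720947266)
plate ((716.353271484375, -67.90203094482422), 120.63691711425781) ((716.6227416992188, -68.78768157958984), (220.5155792236328, 236.81976318359375), 116.68961334228516)
scene0
orange [ 368.7 -717.6] [124.   38.1] 59.0 (339, 301, 28, 33)
orange [ 548.4 -414.1] [180.4  50.5] 56.0 (297, 231, 28, 31)
plate ((-63.26020050048828, -520.2354736328125), 99.99595642089844) ((-88.61514282226562, -531.8909912109375), (71.29117584228516, 184.31642150878906), 175.3676300048828)
plate ((766.545654296875, -780.4916381835938), 83.33041381835938) ((772.240234375, -780.2733154296875), (126.53922271728516, 136.76736450195312), 4.828255653381348)
plate ((717.0844116210938, -71.89218139648438), 126.39445495605469) ((714.6470947265625, -68.72728729248047), (222.330078125, 245.7961883544922), 114.7830581665039)
dot [612.38558026 -62.34999196  34.5       ] vial [758.48218225 -70.73994578  51.        ] dish [660.91178633 -78.28459693  52.        ]
dot [613.10310002 -62.51504479  34.5       ] vial [754.59507609 -75.36894486  51.        ] dish [652.26507474 -80.84289946  52.        ]
beaker [ 388.96210698 -288.28811356    0.        ] wb [ 719.9939144  -340.08151537    0.        ]
```

Measured so far, with both views agreeing within about 5 mm:
- **Wedge:** centre at (549,-417), long axis at 57°, size 181x45, which matches the larger part. The decoy measures 122x32.
- **Foot:** dot at (613,-62).
- **Plate:** centre at (717,-69), about 105 mm from the dot as it should be, and table yaw about -4°.

Next I'll plan the approach.

```bash
cat > plan.py <<'E'
from h import *
from scipy.spatial.transform import Rotation as Ro
def Rt(yaw,pitch=0):
    # tool y at yaw, z down; pitch>0: front (tool y) tips down
    a=np.radians(yaw); y=np.array([np.cos(a),np.sin(a),0]); z=np.array([0,0,-1.]); R=np.stack([np.cross(y,z),y,z],1)
    return Ro.from_matrix(Ro.from_rotvec(-np.radians(pitch)*np.cross(np.array([0,0,1.]),y)*-1).as_matrix()@R)
def plan(pos,yaw,pitch=0,claw=1,smax=58,rmax=10.4,n=None):
    s=manip.get_state(); R0=Ro.from_matrix(s['orientation']); p0=s['tcp_pos']; R1=Rt(yaw,pitch); dp=np.array(pos)-p0
    rv=(R1*R0.inv()).as_rotvec()
    for k in range(1,60):
        d=dp/k
        if max(np.linalg.norm(d)/smax,np.degrees(np.linalg.norm(rv))/k/rmax)<=1: break
    k=n or k; print('t',s['time_s'],'tcp',p0.round(1),'F',s['contact_force'].round(1),'op',round(s['opening'],1),'rows',k)
    for i in range(min(k,5)):
        Ri=Ro.from_rotvec(rv*i/k)*R0
        print([*(Ri.inv().apply(dp/k)/1000).round(4).tolist(),*np.degrees(R0.inv().apply(rv/k)).round(2).tolist(),claw])
E
python3 -c "
from plan import *
print(Rt(0,7.6).as_matrix().round(3))
plan((529,-448,230),57)"
```

```text
[[ 0.     0.991 -0.132]
 [ 1.     0.     0.   ]
 [ 0.    -0.132 -0.991]]
t 0.15 tcp [142.7 530.7 230.7] F [ 1.1 -0.4  0.1] op 85.1 rows 19
[-0.0445, 0.033, 0.0001, -0.0, 0.0, -3.79, 1]
[-0.0465, 0.03, 0.0001, -0.0, 0.0, -3.79, 1]
[-0.0484, 0.0269, 0.0001, -0.0, 0.0, -3.79, 1]
[-0.0501, 0.0236, 0.0001, -0.0, 0.0, -3.79, 1]
[-0.0516, 0.0202, 0.0001, -0.0, 0.0, -3.79, 1]
```

Request:
carry_out:
  deltas:
    - [-0.044,0.033,0,0,0,-3.8,1]
    - [-0.046,0.03,0,0,0,-3.8,1]
    - [-0.048,0.027,0,0,0,-3.8,1]
    - [-0.05,0.024,0,0,0,-3.8,1]
    - [-0.052,0.02,0,0,0,-3.8,1]

```text
time_s: 0.78
tcp_pos: [248.0, 270.5, 229.2]
orientation: [[-0.087, 0.996, 0.001], [0.996, 0.087, -0.002], [-0.002, 0.0, -1.0]]
contact_force: [1.3, 0.1, 0.2]
opening: 85.2
```

```bash
python3 -c "
from plan import *
plan((529,-448,230),57)"
```

```text
t 0.775 tcp [248.  270.5 229.2] F [1.3 0.1 0.2] op 85.2 rows 14
[-0.0529, 0.0155, 0.0001, -0.0, 0.01, -3.71, 1]
[-0.0538, 0.0121, 0.0, -0.0, 0.01, -3.71, 1]
[-0.0544, 0.0085, 0.0, -0.0, 0.01, -3.71, 1]
[-0.0549, 0.005, 0.0, -0.0, 0.01, -3.71, 1]
[-0.0551, 0.0014, 0.0, -0.0, 0.01, -3.71, 1]
```

Request:
carry_out:
  deltas:
    - [-0.053,0.016,0,0,0,-3.7,1]
    - [-0.054,0.012,0,0,0,-3.7,1]
    - [-0.055,0.009,0,0,0,-3.7,1]
    - [-0.055,0.005,0,0,0,-3.7,1]
    - [-0.055,0.001,0,0,0,-3.7,1]

```text
time_s: 1.4
tcp_pos: [352.0, 5.0, 230.5]
orientation: [[-0.41, 0.912, 0.005], [0.912, 0.41, -0.001], [-0.003, 0.004, -1.0]]
contact_force: [1.0, 0.5, 0.6]
opening: 85.4
```

```bash
python3 -c "
from plan import *
snap('wrist','w1')
plan((529,-448,210),57)"
```

```text
t 1.45 tcp [355.   -1.2 230.8] F [ 3.6 -3.4 -0.3] op 85.4 rows 9
[-0.0532, -0.0024, 0.0028, 0.01, 0.07, -3.68, 1]
[-0.0529, -0.0058, 0.0027, 0.01, 0.07, -3.68, 1]
[-0.0524, -0.0092, 0.0027, 0.01, 0.07, -3.68, 1]
[-0.0518, -0.0126, 0.0026, 0.01, 0.07, -3.68, 1]
[-0.0508, -0.0159, 0.0026, 0.01, 0.07, -3.68, 1]
```

View pics/w1.png

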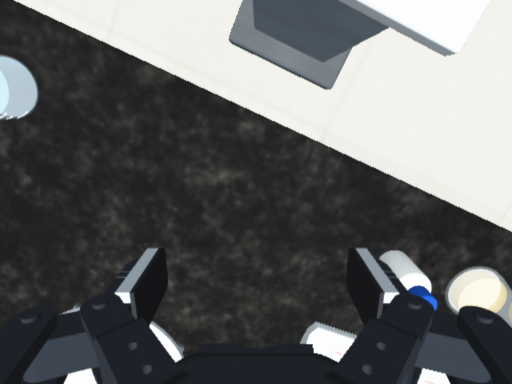

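The wrist view shows bare bench under the tool. The beaker is top left at (15,88), and the bottle and flask are lower right. The path is clear, so I'll continue.

Request:
carry_out:
  deltas:
    - [-0.053,-0.002,0.003,0,0,-3.7,1]
    - [-0.053,-0.006,0.003,0,0,-3.7,1]
    - [-0.052,-0.009,0.003,0,0,-3.7,1]
    - [-0.052,-0.013,0.003,0,0,-3.7,1]
    - [-0.051,-0.016,0.003,0,0,-3.7,1]

```text
time_s: 2.08
tcp_pos: [454.0, -255.3, 217.4]
orientation: [[-0.68, 0.733, 0.008], [0.733, 0.68, -0.005], [-0.009, 0.003, -1.0]]
contact_force: [0.7, 0.2, 0.5]
opening: 85.5
```

```bash
python3 -c "
from plan import *
plan((529,-448,180),57)"
```

```text
t 2.075 tcp [ 454.  -255.3  217.4] F [0.7 0.2 0.5] op 85.5 rows 4
[-0.048, -0.0191, 0.0097, 0.02, 0.14, -3.53, 1]
[-0.0467, -0.022, 0.0096, 0.02, 0.14, -3.53, 1]
[-0.0453, -0.0248, 0.0095, 0.02, 0.14, -3.53, 1]
[-0.0437, -0.0276, 0.0094, 0.02, 0.14, -3.53, 1]
```

Request:
carry_out:
  deltas:
    - [-0.048,-0.019,0.01,0,0.1,-3.5,1]
    - [-0.047,-0.022,0.01,0,0.1,-3.5,1]
    - [-0.045,-0.025,0.01,0,0.1,-3.5,1]
    - [-0.044,-0.028,0.01,0,0.1,-3.5,1]
    - [0,0,0,0,0,0,1]

```text
time_s: 2.7
tcp_pos: [531.5, -456.1, 172.7]
orientation: [[-0.84, 0.543, 0.001], [0.543, 0.84, 0.003], [0.001, 0.003, -1.0]]
contact_force: [-0.5, 1.0, 0.1]
opening: 85.2
```

```bash
python3 -c "
from m import *
from plan import plan
c=snap('wrist','w2'); orange(c)
snap('side','s2')
plan((529,-448,60),57)"
```

```text
orange [ 547.6 -420.6] [181.7  44.4] 56.4 (240, 125, 50, 176)
t 2.8 tcp [ 531.3 -453.2  174.9] F [ 0.4 -0.1 -0.2] op 85.4 rows 2
[0.0023, 0.0014, 0.0574, 0.09, -0.02, 0.1, 1]
[0.0024, 0.0015, 0.0574, 0.09, -0.02, 0.1, 1]
```

View pics/w2.png

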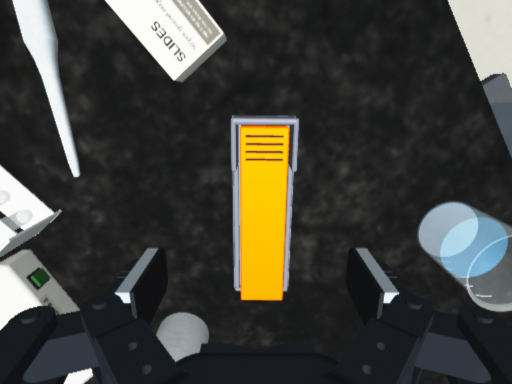

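View pics/s2.png

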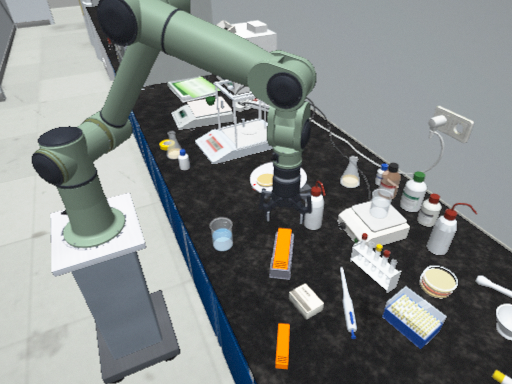

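The wrist view shows the wedge clearly at (264,213), with the ribs in the shroud at the top. It measures 181.7x44.4 at (547.6,-420.6), yaw 56.4°, which matches the side views. I'll grip 35 mm behind its middle.

```bash
python3 -c "
from plan import plan
plan((528.2,-449.8,60),56.5)"
```

```text
t 2.8 tcp [ 531.3 -453.2  174.9] F [ 0.4 -0.1 -0.2] op 85.4 rows 2
[0.0022, 0.0004, 0.0574, 0.09, -0.02, 0.35, 1]
[0.0022, 0.0005, 0.0574, 0.09, -0.02, 0.35, 1]
```

Request:
carry_out:
  deltas:
    - [0.002,0.0005,0.05,0,0,0.3,1]
    - [0.002,0.0005,0.05,0,0,0.3,1]
    - [0,0,0.01,0,0,0,1]
    - [0,0,0,0,0,0,1]

```text
time_s: 3.3
tcp_pos: [530.6, -446.2, 69.2]
orientation: [[-0.836, 0.548, 0.006], [0.548, 0.836, -0.001], [-0.005, 0.002, -1.0]]
contact_force: [0.6, 0.6, 0.6]
opening: 85.7
```

```bash
python3 -c "
from plan import plan
plan((528.2,-449.8,18),56.5,n=2)"
```

```text
t 3.3 tcp [ 530.6 -446.2   69.2] F [0.6 0.6 0.6] op 85.7 rows 2
[0.0002, -0.0023, 0.0256, 0.07, 0.16, 0.13, 1]
[0.0001, -0.0022, 0.0256, 0.07, 0.16, 0.13, 1]
```

Request:
carry_out:
  deltas:
    - [0,-0.002,0.025,0,0.1,0,1]
    - [0,-0.002,0.022,0,0.1,0,1]
    - [0,0,0,0,0,0,1]

```text
time_s: 3.68
tcp_pos: [532.3, -451.8, 28.5]
orientation: [[-0.837, 0.547, 0.01], [0.547, 0.837, -0.006], [-0.012, 0.0, -1.0]]
contact_force: [0.2, 1.0, 0.5]
opening: 85.7
```

```bash
python3 -c "
from plan import *
c=snap('wrist','w3');plan((528.2,-449.8,20),56.5,n=1)
im=np.vstack([c['color']]);cv2.imwrite('pics/w3.png',im)"
```

```text
t 3.725 tcp [ 533.  -452.5   29.7] F [ 0.2 -0.2 -0.4] op 85.3 rows 1
[0.0056, -0.0004, 0.0096, -0.0, 0.78, 0.33, 1]
```

View pics/w3.png

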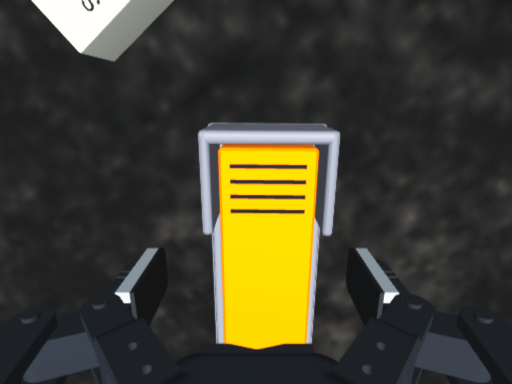

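The pads straddle the wedge but sit about 5 mm too far left, and they are only a few mm clear of the shroud. Shroud ends are near row 235 and the pads start at about 250. I'll shift +5 mm along tool x and +5 mm forward, then finish the descent.

Request:
carry_out:
  deltas:
    - [0.005,0.005,0,0,0.5,0.2,1]
    - [0,0,0.009,0,0,0,1]
    - [0,0,0,0,0,0,1]

```text
time_s: 4.1
tcp_pos: [532.8, -446.1, 22.8]
orientation: [[-0.835, 0.55, 0.006], [0.55, 0.835, -0.005], [-0.008, -0.001, -1.0]]
contact_force: [0.4, -0.2, -0.7]
opening: 85.2
```

```bash
python3 -c "
from plan import *
plan((531,-445.6,19),56.5,n=1)"
```

```text
t 4.1 tcp [ 532.8 -446.1   22.8] F [ 0.4 -0.2 -0.7] op 85.2 rows 1
[0.0018, -0.0006, 0.0038, -0.05, 0.46, 0.13, 1]
```

Request:
carry_out:
  deltas:
    - [0.002,0,0.003,0,0.4,0,0.6]
    - [0,0,0,0,0,0,0.45]
    - [0,0,0,0,0,0,0.3]
    - [0,0,0,0,0,0,0.3]
    - [0,0,0,0,0,0,0.3]
  grip_force: 40

```text
time_s: 4.72
tcp_pos: [531.3, -445.4, 20.1]
orientation: [[-0.835, 0.55, 0.001], [0.55, 0.835, -0.002], [-0.001, -0.001, -1.0]]
contact_force: [0.7, 0.0, 1.1]
opening: 43.3
```

```bash
python3 -c "
from plan import *
c=snap('wrist','w4');plan((531,-445.6,19),56.5,n=1)"
```

```text
t 4.775 tcp [ 531.3 -445.4   20.1] F [ 0.1  0.9 -0. ] op 42.9 rows 1
[0.0002, -0.0004, 0.0011, -0.05, 0.08, 0.12, 1]
```

View pics/w4.png

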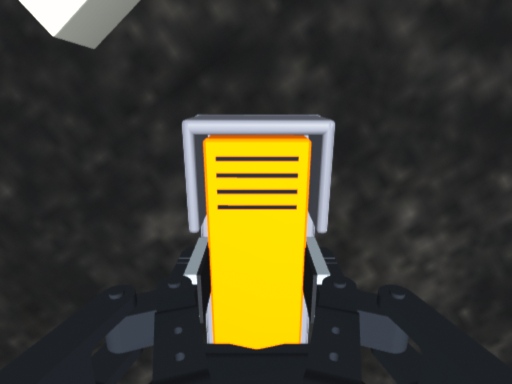

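The fingers have stopped on the wedge at about 43 mm and the shroud is clear at row 232. I'll lift straight up.

Request:
carry_out:
  deltas:
    - [0,0,-0.008,0,0,0,0.3]
    - [0,0,-0.015,0,0,0,0.3]
    - [0,0,-0.03,0,0,0,0.3]
    - [0,0,-0.04,0,0,0,0.3]
    - [0,0,-0.03,0,0,0,0.3]
  grip_force: 60

```text
time_s: 5.4
tcp_pos: [529.6, -443.6, 146.2]
orientation: [[-0.835, 0.55, -0.004], [0.55, 0.835, 0.003], [0.004, 0.0, -1.0]]
contact_force: [0.4, -0.1, -1.5]
opening: 42.0
```

```bash
python3 -c "
from plan import *
c=snap('wrist','w5');c=snap('side','s5');cv2.imwrite('pics/s5z.png',cv2.resize(c['color'][130:330,180:380],None,fx=3,fy=3))
plan((433,-52,120),-4,claw=.3)"
```

```text
t 5.5 tcp [ 531.2 -445.3  148.9] F [ 0.3  0.3 -0.2] op 42.6 rows 8
[0.0373, 0.0343, 0.0035, -0.0, 0.02, 7.58, 0.3]
[0.0415, 0.0291, 0.0035, -0.0, 0.02, 7.58, 0.3]
[0.045, 0.0233, 0.0035, -0.0, 0.02, 7.58, 0.3]
[0.0477, 0.0172, 0.0035, -0.0, 0.02, 7.58, 0.3]
[0.0495, 0.0108, 0.0036, -0.0, 0.02, 7.58, 0.3]
```

View pics/s5z.png

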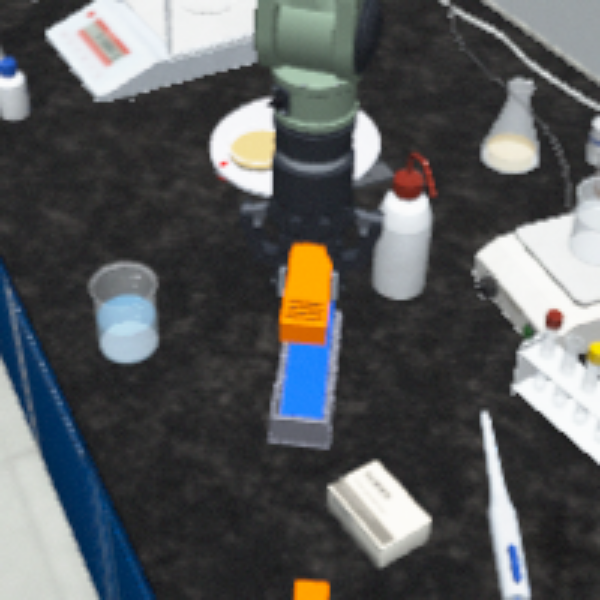

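View pics/w5.png

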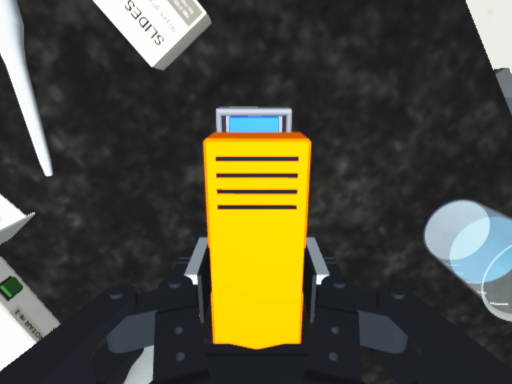

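The wedge is up in the jaws and the blue one has stayed in the holder (blue strip at wrist (254,124)). Next I'll carry it to the lane in front of the table.

Request:
carry_out:
  deltas:
    - [0.037,0.034,0,0,0,7.6,0.3]
    - [0.041,0.029,0,0,0,7.6,0.3]
    - [0.045,0.023,0,0,0,7.6,0.3]
    - [0.047,0.017,0,0,0,7.6,0.3]
    - [0.049,0.011,0,0,0,7.6,0.3]

```text
time_s: 6.12
tcp_pos: [470.4, -196.9, 145.4]
orientation: [[-0.293, 0.956, 0.001], [0.956, 0.293, -0.002], [-0.002, 0.001, -1.0]]
contact_force: [1.2, 1.1, -0.4]
opening: 42.5
```

```bash
python3 -c "
from plan import *
plan((443,-50,110),-4,claw=.3,n=4)"
```

```text
t 6.125 tcp [ 470.4 -196.9  145.4] F [ 1.2  1.1 -0.4] op 42.5 rows 4
[0.0371, 0.0042, 0.0088, 0.01, 0.03, 5.26, 0.3]
[0.0374, 0.0008, 0.0088, 0.01, 0.03, 5.26, 0.3]
[0.0373, -0.0026, 0.0088, 0.01, 0.03, 5.26, 0.3]
[0.0369, -0.006, 0.0088, 0.01, 0.03, 5.26, 0.3]
```

Request:
carry_out:
  deltas:
    - [0.037,0.004,0.008,0,0,5.3,0.3]
    - [0.037,0.001,0.008,0,0,5.3,0.3]
    - [0.037,-0.003,0.008,0,0,5.3,0.3]
    - [0.037,-0.006,0.008,0,0,5.3,0.3]
    - [0,0,0,0,0,0,0.3]

```text
time_s: 6.75
tcp_pos: [437.9, -41.9, 110.3]
orientation: [[0.081, 0.997, -0.003], [0.997, -0.081, -0.0], [-0.0, -0.003, -1.0]]
contact_force: [0.5, -0.5, -0.9]
opening: 42.5
```

```bash
python3 -c "
from plan import *
c=snap('side','s6');cv2.imwrite('pics/s6z.png',cv2.resize(c['color'][130:280,180:380],None,fx=4,fy=4,interpolation=cv2.INTER_CUBIC))
plan((443,-50,40),-4,7.6,claw=.3,n=4)"
```

```text
t 6.8 tcp [438.9 -43.1 110.8] F [-0.4 -0.4 -0.4] op 42.6 rows 4
[-0.0016, 0.0012, 0.0177, 1.88, 0.0, -0.18, 0.3]
[-0.0016, 0.0018, 0.0176, 1.88, 0.0, -0.18, 0.3]
[-0.0016, 0.0023, 0.0176, 1.88, 0.0, -0.18, 0.3]
[-0.0016, 0.0029, 0.0175, 1.88, 0.0, -0.18, 0.3]
```

View pics/s6z.png

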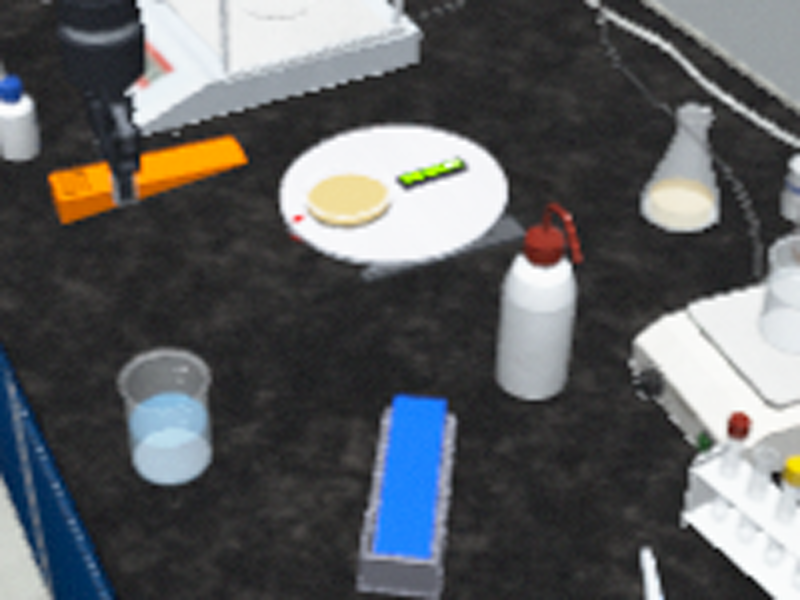

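The wedge hangs in front of the table with its thin end towards the foot, and the table is untouched. I'll pitch it 7.6° and lower it.

Request:
carry_out:
  deltas:
    - [-0.002,0.001,0.018,1.9,0,-0.2,0.3]
    - [-0.002,0.002,0.018,1.9,0,-0.2,0.3]
    - [-0.002,0.002,0.018,1.9,0,-0.2,0.3]
    - [-0.002,0.003,0.016,1.9,0,-0.2,0.3]
    - [0,0,0,0,0,0,0.3]

```text
time_s: 7.42
tcp_pos: [446.7, -57.1, 39.4]
orientation: [[0.07, 0.989, -0.131], [0.998, -0.07, 0.006], [-0.003, -0.131, -0.991]]
contact_force: [0.5, 1.0, -0.8]
opening: 42.2
```

```bash
python3 -c "
from plan import *
plan((443,-50,6),-4,7.6,claw=.3,n=3)
print(manip.get_state()['orientation'].round(3))"
```

```text
t 7.425 tcp [446.7 -57.1  39.4] F [ 0.5  1.  -0.8] op 42.2 rows 3
[0.0023, 0.0001, 0.0112, 0.03, 0.05, -0.01, 0.3]
[0.0023, 0.0001, 0.0112, 0.03, 0.05, -0.01, 0.3]
[0.0023, 0.0001, 0.0112, 0.03, 0.05, -0.01, 0.3]
[[ 0.07   0.989 -0.131]
 [ 0.998 -0.07   0.006]
 [-0.003 -0.131 -0.991]]
```

Request:
carry_out:
  deltas:
    - [0.0025,0,0.011,0,0,0,0.3]
    - [0.0025,0,0.011,0,0,0,0.3]
    - [0.001,0,0.008,0,0,0,0.3]
    - [0,0,0,0,0,0,0.3]

```text
time_s: 7.92
tcp_pos: [443.2, -51.2, 8.9]
orientation: [[0.071, 0.989, -0.128], [0.997, -0.071, 0.006], [-0.003, -0.128, -0.992]]
contact_force: [-0.3, 0.1, -1.2]
opening: 42.6
```

```bash
python3 -c "
from plan import *
plan((443,-50,4.5),-4,7.6,claw=.3,n=1)
c=snap('wrist','w7')
plan((443,-50,4.5),-4,7.6,claw=.3,n=1)"
```

```text
t 7.925 tcp [443.2 -51.2   8.9] F [-0.3  0.1 -1.2] op 42.6 rows 1
[0.0012, 0.0003, 0.0044, 0.24, 0.17, -0.09, 0.3]
t 7.975 tcp [443.4 -51.3   9.2] F [ 0.8 -0.5 -1.7] op 42.7 rows 1
[0.0013, 0.0001, 0.0047, 0.26, 0.17, -0.09, 0.3]
```

View pics/w7.png

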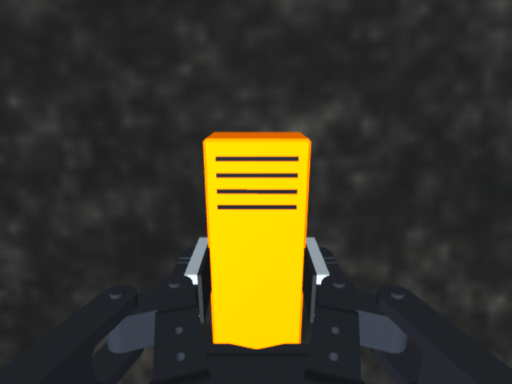

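Request:
carry_out:
  deltas:
    - [0.001,0,0.003,0.2,0.1,0,0.3]
    - [0,0,0.002,0,0,0,0.3]
    - [0,0,0,0,0,0,0.3]

```text
time_s: 8.35
tcp_pos: [443.6, -50.3, 4.5]
orientation: [[0.071, 0.989, -0.13], [0.997, -0.07, 0.007], [-0.002, -0.13, -0.992]]
contact_force: [0.5, -0.5, -0.3]
opening: 42.2
```

Request:
carry_out:
  deltas:
    - [0,0,0.001,0,0,0,0.3]
    - [0,0,0.001,0,0,0,0.3]
    - [0,0,0,0,0,0,0.3]

```text
time_s: 8.72
tcp_pos: [443.6, -50.4, 2.6]
orientation: [[0.071, 0.989, -0.129], [0.997, -0.071, 0.007], [-0.002, -0.129, -0.992]]
contact_force: [-0.1, -0.1, -1.5]
opening: 42.4
```

Request:
carry_out:
  deltas:
    - [0,0,0,0,0,0,0.55]
    - [0,0,0,0,0,0,0.7]
    - [0,0,0,0,0,0,0.8]
    - [0,0,0,0,0,0,0.8]

```text
time_s: 9.22
tcp_pos: [443.9, -50.5, 2.9]
orientation: [[0.071, 0.989, -0.128], [0.997, -0.071, 0.007], [-0.002, -0.129, -0.992]]
contact_force: [0.3, 0.6, 0.3]
opening: 68.3
```

```bash
python3 -c "
from m import *
from plan import plan
c=snap('wrist','w8'); orange(c,20);c=snap('side','s8');orange(c,16);cv2.imwrite('pics/s8z.png',cv2.resize(c['color'][140:240,180:340],None,fx=5,fy=5,interpolation=cv2.INTER_CUBIC))
c=snap('scene','c8');orange(c,16)
plan((443,-50,4.5),-4,7.6,claw=.8,n=1)"
```

```text
orange [435.8 -50. ] [ 46.7 103.7] 85.9 (203, 131, 109, 219)
orange [ 397.4 -701.9] [124.7  32.5] 58.7 (275, 323, 15, 46)
orange [412.2 -51.4] [81.8 63.1] 72.3 (198, 193, 17, 15)
orange [510.4 -64.9] [ 59.8 100.8] 84.7 (220, 190, 25, 13)
orange [ 391.2 -705.3] [127.3  39.5] 58.8 (339, 301, 28, 33)
orange [415.7 -48.2] [115.4  74.9] 49.5 (200, 215, 21, 17)
orange [507.  -68.1] [56.9 91.1] 84.5 (226, 211, 19, 13)
orange [2813.5 8332.2] [1393.5  759.1] 67.8 (3, 3, 43, 8)
t 9.375 tcp [443.9 -50.5   2.9] F [ 0.  -0.5  0.2] op 68.4 rows 1
[0.0004, -0.0011, -0.0015, 0.21, 0.1, -0.08, 0.8]
```

View pics/w8.png

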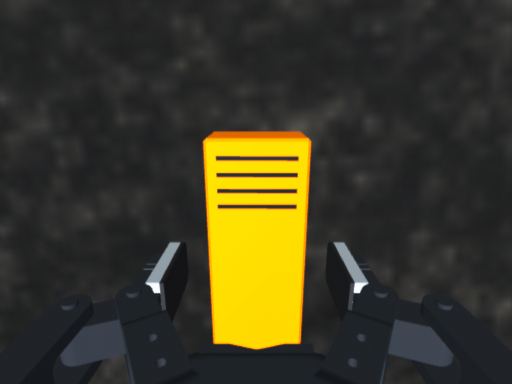

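View pics/s8z.png

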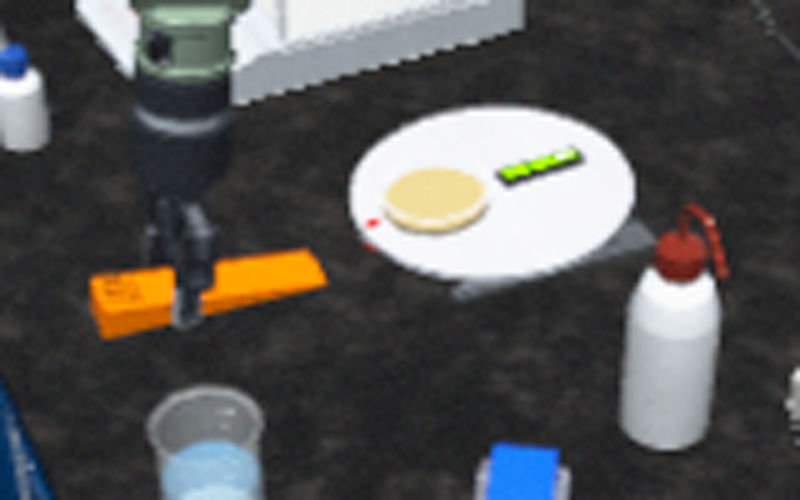

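The wedge is lying flat on the bench on its sloping face. I'll straighten the tool and slide the open jaws back along it to grip near the heel, about 72 mm behind its middle, away from the plate rim.

```bash
python3 -c "
from plan import *
plan((401.7,-47.6,5),-4,0,claw=.8,n=4)"
```

```text
t 9.375 tcp [443.9 -50.5   2.9] F [ 0.  -0.5  0.2] op 68.4 rows 4
[-0.0, -0.0106, 0.0008, -1.85, 0.03, -0.02, 0.8]
[-0.0, -0.0106, 0.0005, -1.85, 0.03, -0.02, 0.8]
[-0.0, -0.0106, 0.0001, -1.85, 0.03, -0.02, 0.8]
[-0.0, -0.0106, -0.0002, -1.85, 0.03, -0.02, 0.8]
```

Request:
carry_out:
  deltas:
    - [0,-0.0105,0,-1.9,0,0,0.8]
    - [0,-0.0105,0,-1.9,0,0,0.8]
    - [0,-0.0105,0,-1.9,0,0,0.8]
    - [0,-0.0105,0,-1.9,0,0,0.8]
    - [0,0,0,0,0,0,0.8]

```text
time_s: 10.0
tcp_pos: [401.5, -47.5, 6.2]
orientation: [[0.071, 0.997, 0.008], [0.997, -0.071, -0.003], [-0.002, 0.008, -1.0]]
contact_force: [-0.0, 0.2, -0.5]
opening: 68.0
```

```bash
python3 -c "
from plan import *
plan((401.7,-47.6,5),-4,0,claw=.8,n=1)
snap('wrist','w9');plan((401.7,-47.6,5),-4,0,claw=.8,n=1)"
```

```text
t 10.0 tcp [401.5 -47.5   6.2] F [-0.   0.2 -0.5] op 68.0 rows 1
[-0.0001, 0.0002, 0.0012, 0.46, 0.12, -0.06, 0.8]
t 10.05 tcp [402.9 -47.9   6.4] F [ 1.1 -0.3 -0.2] op 68.3 rows 1
[0.0002, -0.0012, 0.0014, 0.54, 0.14, -0.05, 0.8]
```

View pics/w9.png

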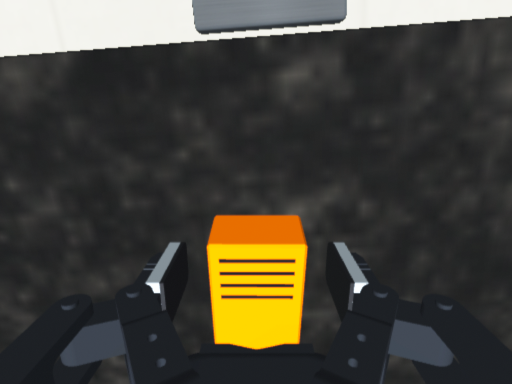

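Request:
carry_out:
  deltas:
    - [0,0,0.0005,0,0,0,0.6]
    - [0,0,0,0,0,0,0.4]
    - [0,0,0,0,0,0,0.3]
    - [0,0,0,0,0,0,0.3]
  grip_force: 40

```text
time_s: 10.55
tcp_pos: [404.6, -48.3, 6.2]
orientation: [[0.07, 0.998, 0.008], [0.998, -0.07, -0.003], [-0.003, 0.008, -1.0]]
contact_force: [-2.4, 0.7, 4.6]
opening: 42.9
```

Request:
carry_out:
  deltas:
    - [0,0.01,0,0,0,0,0.3]
    - [0,0.02,0,0,0,0,0.3]
    - [0,0.015,0,0,0,0,0.3]
    - [0,0,0,0,0,0,0.3]

```text
time_s: 11.05
tcp_pos: [439.7, -50.0, 6.0]
orientation: [[0.071, 0.997, -0.012], [0.997, -0.071, -0.003], [-0.004, -0.012, -1.0]]
contact_force: [1.0, -0.2, 0.1]
opening: 43.1
```

```bash
python3 -c "
from plan import *
c=snap('side','s10');cv2.imwrite('pics/s10z.png',cv2.resize(c['color'][140:240,180:340],None,fx=5,fy=5,interpolation=cv2.INTER_CUBIC))
plan((501.5,-54.5,5),-4,0,claw=.3,n=5)
print(manip.get_state()['orientation'].round(3))"
```

```text
t 11.1 tcp [439.6 -49.9   6. ] F [1.6 0.3 0.8] op 42.8 rows 5
[-0.0, 0.0124, 0.0001, -0.13, 0.04, -0.01, 0.3]
[-0.0, 0.0124, 0.0001, -0.13, 0.04, -0.01, 0.3]
[-0.0, 0.0124, 0.0001, -0.13, 0.04, -0.01, 0.3]
[-0.0, 0.0124, 0.0002, -0.13, 0.04, -0.01, 0.3]
[-0.0, 0.0124, 0.0002, -0.13, 0.04, -0.01, 0.3]
[[ 0.071  0.997 -0.011]
 [ 0.997 -0.071 -0.003]
 [-0.004 -0.011 -1.   ]]
```

View pics/s10z.png

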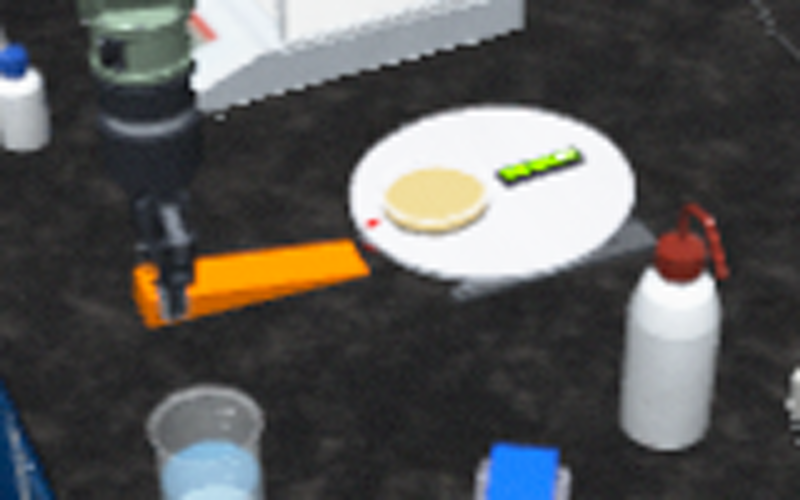

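The thin end is at the rim and aimed at the foot, and the bubble is still far right. I'll push on in smaller steps.

Request:
carry_out:
  deltas:
    - [0,0.012,0,0,0,0,0.3]
    - [0,0.012,0,0,0,0,0.3]
    - [0,0.012,0,0,0,0,0.3]
    - [0,0.012,0,0,0,0,0.3]
    - [0,0,0,0,0,0,0.3]

```text
time_s: 11.72
tcp_pos: [468.7, -50.9, 5.3]
orientation: [[0.071, 0.996, -0.046], [0.997, -0.071, -0.002], [-0.005, -0.046, -0.999]]
contact_force: [4.5, -0.7, 0.1]
opening: 43.2
```

```bash
cat > lk.py <<'E'
import sys
from plan import *
t=sys.argv[1]
c=snap('side','s'+t); d=snap('scene','c'+t)
a=cv2.resize(c['color'][150:220,200:320],None,fx=5,fy=5,interpolation=cv2.INTER_CUBIC);b=cv2.resize(d['color'][175:225,210:330],None,fx=5,fy=5,interpolation=cv2.INTER_CUBIC)
cv2.imwrite(f'pics/z{t}.png',np.vstack([a,b]))
plan((501.5,-54.5,5),-4,0,claw=.3,n=1)
print(manip.get_state()['orientation'].round(3).tolist())
E
python3 lk.py 11
```

```text
t 11.825 tcp [468.8 -50.9   5.1] F [-0.5  1.3  2.1] op 43.2 rows 1
[-0.0013, 0.0329, -0.0014, -2.62, 0.29, -0.1, 0.3]
[[0.071, 0.996, -0.046], [0.997, -0.071, -0.002], [-0.005, -0.046, -0.999]]
```

View pics/z11.png

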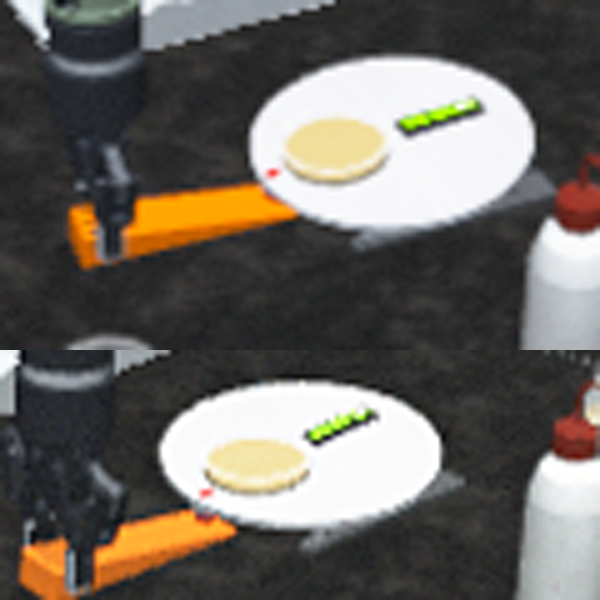

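The tip is under the foot (foot on the orange in the scene view at about (205,515)), and the table is still low. The tool lags and pitches slightly, so I'll correct that as I push.

Request:
carry_out:
  deltas:
    - [0,0.012,0,-0.8,0,0,0.3]
    - [0,0.013,0,-0.8,0,0,0.3]
    - [0,0.013,0,-0.8,0,0,0.3]
    - [0,0.013,0,-0.8,0,0,0.3]
    - [0,0,0,0,0,0,0.3]

```text
time_s: 12.45
tcp_pos: [477.0, -51.0, 2.5]
orientation: [[0.074, 0.995, -0.066], [0.997, -0.074, -0.007], [-0.012, -0.065, -0.998]]
contact_force: [6.2, -1.1, 0.5]
opening: 43.2
```

```bash
python3 lk.py 12
```

```text
t 12.55 tcp [476.7 -50.9   2.2] F [-3.9 -0.   9.1] op 43.1 rows 1
[-0.0018, 0.0247, -0.0044, -3.77, 0.68, -0.24, 0.3]
[[0.074, 0.995, -0.067], [0.997, -0.074, -0.007], [-0.012, -0.066, -0.998]]
```

View pics/z12.png

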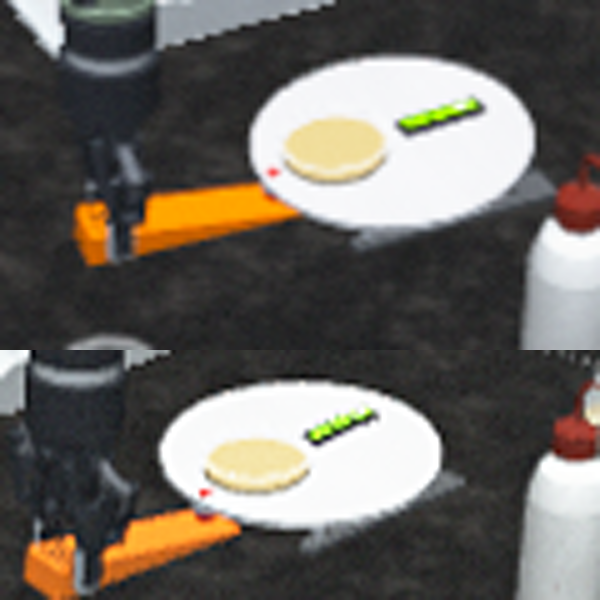

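The bubble hasn't moved, the tool only advanced 8 mm, and the fingertips are low (z≈2 with 9 N up), rubbing the bench and slipping along the wedge. I'll open, look, and regrip higher and further back.

Request:
carry_out:
  deltas:
    - [0,0,0,0,0,0,0.6]
    - [0,0,-0.003,-1,0,0,0.75]
    - [0,0,-0.003,-1,0,0,0.8]
    - [0,0,0,0,0,0,0.8]

```text
time_s: 13.05
tcp_pos: [477.3, -50.9, 7.6]
orientation: [[0.073, 0.997, -0.03], [0.997, -0.074, -0.01], [-0.012, -0.029, -1.0]]
contact_force: [-0.0, 0.3, 0.4]
opening: 68.2
```

```bash
python3 lk.py 13; python3 -c "
from h import *
snap('wrist','w13')"
```

```text
t 13.15 tcp [477.5 -50.9   7.5] F [0.4 0.3 0. ] op 68.2 rows 1
[-0.0018, 0.0242, 0.0019, -1.66, 0.68, -0.22, 0.3]
[[0.073, 0.997, -0.03], [0.997, -0.074, -0.01], [-0.012, -0.029, -1.0]]
```

View pics/z13.png

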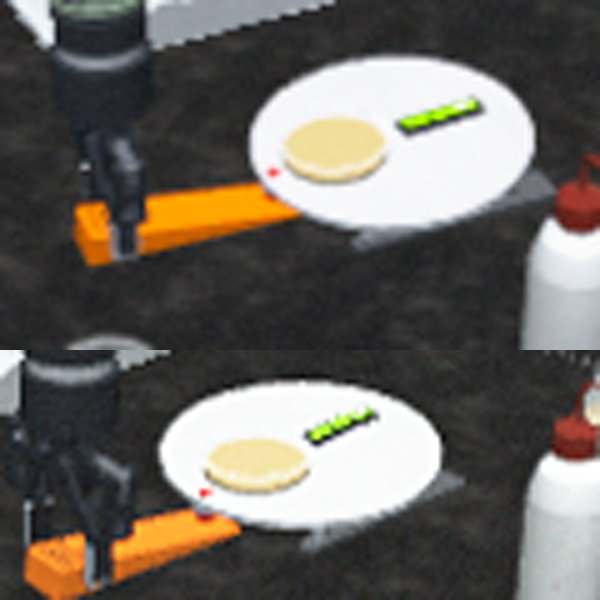

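View pics/w13.png

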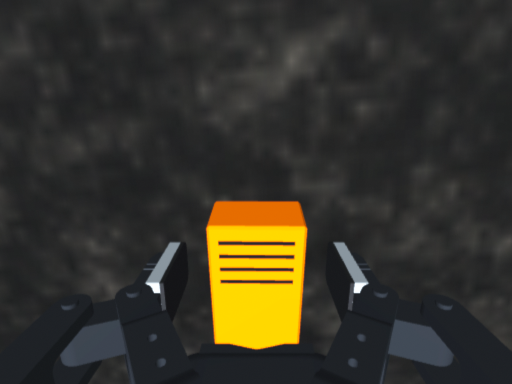

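The wedge slid about 7 mm in the pads (heel edge at row 232, was 247), but it's still straight. Pushing the heel face with two half-open fingers will be more positive, so I'll back out behind the heel.

Request:
carry_out:
  deltas:
    - [0,-0.012,0,-0.5,0.3,0,0.8]
    - [0,-0.018,0,-0.5,0.3,0,0.8]
    - [0,-0.02,0,-0.5,0,0,0.8]
    - [0,-0.005,0,0,0,0,0.6]
    - [0,0,0,0,0,0,0.35]

```text
time_s: 13.82
tcp_pos: [423.5, -47.3, 8.5]
orientation: [[0.073, 0.997, -0.0], [0.997, -0.073, -0.002], [-0.002, -0.0, -1.0]]
contact_force: [0.5, -0.7, 0.3]
opening: 34.1
```

Request:
carry_out:
  deltas:
    - [0,0,0,0,0,0,0.35]
    - [0,0,0,0,0,0,0.35]

```text
time_s: 14.08
tcp_pos: [425.6, -47.7, 8.7]
orientation: [[0.073, 0.997, 0.002], [0.997, -0.073, -0.002], [-0.002, 0.002, -1.0]]
contact_force: [0.3, 0.6, 1.3]
opening: 30.0
```

```bash
python3 lk.py 14; python3 -c "
from h import *
snap('wrist','w14')"
```

```text
t 14.175 tcp [425.4 -47.7   8.7] F [-0.2 -0.6  0.3] op 30.1 rows 1
[-0.0012, 0.0764, 0.0038, 0.1, 0.11, -0.2, 0.3]
[[0.073, 0.997, 0.002], [0.997, -0.073, -0.002], [-0.002, 0.002, -1.0]]
```

View pics/w14.png

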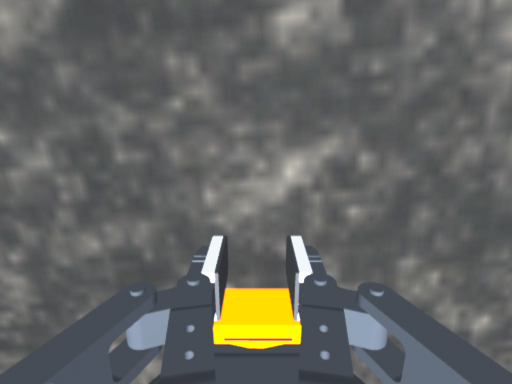

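View pics/z14.png

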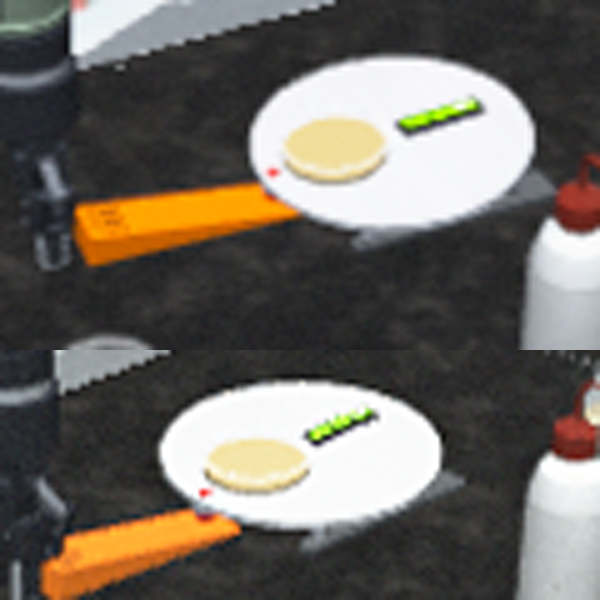

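The fingers are behind the heel, 30 mm apart and centred (column 257). Now I'll push.

Request:
carry_out:
  deltas:
    - [0,0.008,0.003,0,0,0,0.35]
    - [0,0.015,0,0,0,0,0.35]
    - [0,0.015,0,0,0,0,0.35]
    - [0,0.015,0,0,0,0,0.35]
    - [0,0,0,0,0,0,0.35]

```text
time_s: 14.85
tcp_pos: [460.1, -48.7, 1.7]
orientation: [[0.074, 0.997, -0.037], [0.997, -0.074, 0.0], [-0.003, -0.036, -0.999]]
contact_force: [1.6, -0.1, -0.4]
opening: 30.2
```

```bash
python3 lk.py 15
```

```text
t 14.95 tcp [460.5 -48.7   1.8] F [-0.2 -0.4  0.7] op 29.7 rows 1
[-0.0027, 0.0411, -0.0047, -2.0, 0.13, -0.24, 0.3]
[[0.074, 0.997, -0.035], [0.997, -0.074, 0.0], [-0.002, -0.035, -0.999]]
```

View pics/z15.png

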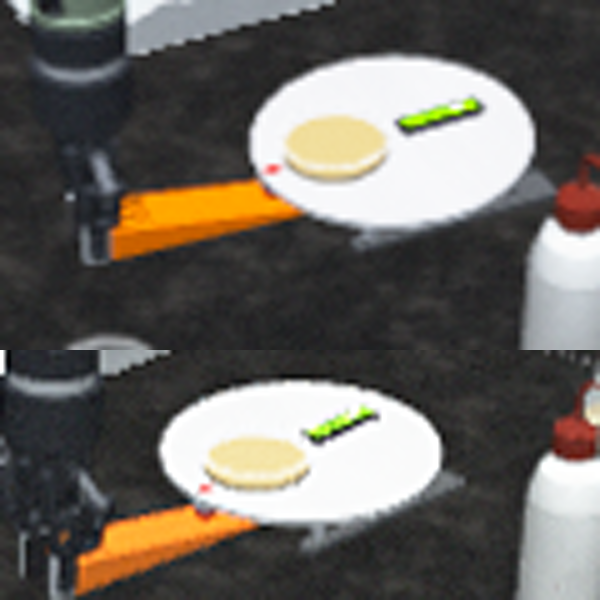

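The wedge is advancing: the dot has risen about 4 px and the bubble has begun to move. I'll correct height, pitch and lateral drift, then keep pushing.

Request:
carry_out:
  deltas:
    - [-0.001,0.004,-0.005,-2.5,0,0,0.35]
    - [-0.001,0.015,-0.002,-0.5,0,0,0.35]
    - [0,0.016,-0.002,-0.5,0,0,0.35]
    - [0,0.016,-0.002,-0.5,0,0,0.35]
    - [0,0,0,0,0,0,0.35]

```text
time_s: 15.58
tcp_pos: [497.6, -51.6, 7.5]
orientation: [[0.074, 0.997, 0.009], [0.997, -0.074, -0.001], [-0.0, 0.009, -1.0]]
contact_force: [0.8, -1.1, -0.3]
opening: 29.6
```

```bash
python3 lk.py 16
```

```text
t 15.675 tcp [496.9 -51.5   7.6] F [-0.6  1.  -0. ] op 29.8 rows 1
[-0.0027, 0.0048, 0.0026, 0.5, 0.0, -0.26, 0.3]
[[0.074, 0.997, 0.009], [0.997, -0.074, -0.001], [-0.0, 0.009, -1.0]]
```

View pics/z16.png

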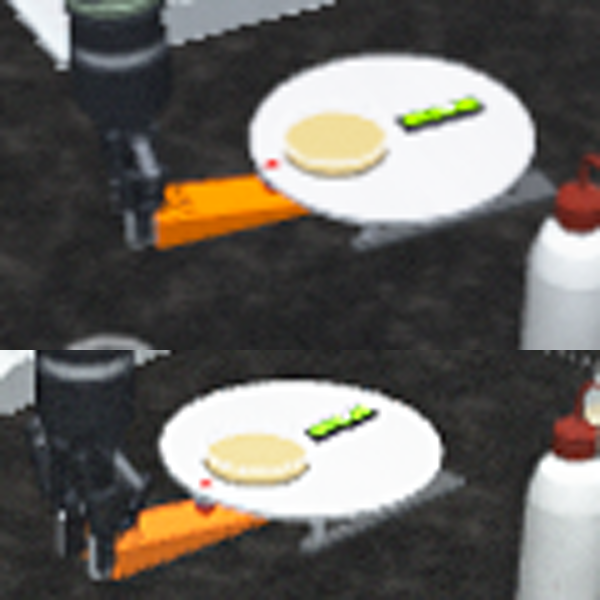

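Run:
```python
from h import *
ims=[]
for t in ['side0','s15','s16']:
    c=load(t); ims.append(cv2.resize(c['color'][164:182,274:302],None,fx=14,fy=14,interpolation=cv2.INTER_CUBIC))
ims2=[]
for t in ['scene0','c15','c16']:
    c=load(t); ims2.append(cv2.resize(c['color'][180:198,264:292],None,fx=14,fy=14,interpolation=cv2.INTER_CUBIC))
o=np.hstack([np.vstack(ims),np.vstack(ims2)]); cv2.imwrite('pics/bub16.png',cv2.resize(o,(780,590)))
```

```text
(no output)
```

View pics/bub16.png

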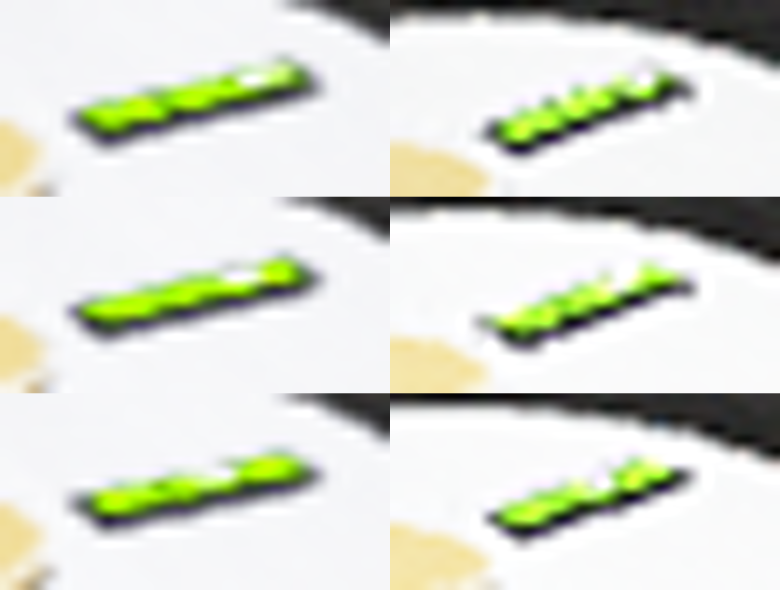

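The bubble went from +22 to about +13, and is now about +6 mm (side 7.6, scene 4.5). By the wedge's slope that means about 20 mm more push, so I'll go 15 and look again.

Request:
carry_out:
  deltas:
    - [-0.001,0.007,0,0,0,0,0.35]
    - [-0.001,0.01,-0.001,-0.5,0,0,0.35]
    - [0,0,0,0,0,0,0.35]

```text
time_s: 16.05
tcp_pos: [505.5, -53.2, 7.6]
orientation: [[0.074, 0.997, 0.002], [0.997, -0.074, 0.001], [0.001, 0.002, -1.0]]
contact_force: [0.1, -0.5, 0.2]
opening: 30.0
```

```bash
cat > bub.py <<'E'
import sys
from h import *
t=sys.argv[1]
c=load('s'+t);d=load('c'+t)
a=cv2.resize(c['color'][160:184,270:306],None,fx=20,fy=12,interpolation=cv2.INTER_CUBIC);b=cv2.resize(d['color'][176:200,260:296],None,fx=20,fy=12,interpolation=cv2.INTER_CUBIC)
cv2.imwrite(f'pics/bub{t}.png',np.vstack([a,b]))
E
python3 lk.py 17; python3 bub.py 17
```

```text
t 16.15 tcp [505.9 -53.3   7.7] F [-0.6  0.3  0.1] op 30.1 rows 1
[-0.0016, -0.0043, 0.0027, 0.19, -0.06, -0.25, 0.3]
[[0.074, 0.997, 0.003], [0.997, -0.074, 0.001], [0.001, 0.003, -1.0]]
```

View pics/bub17.png

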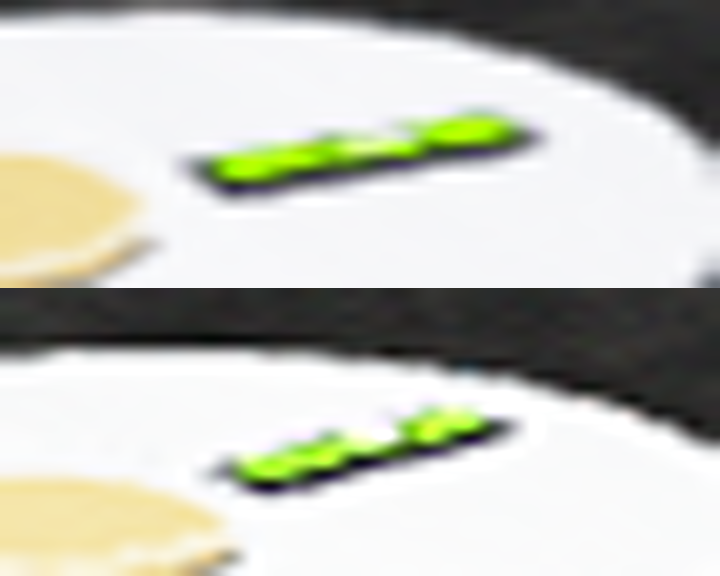

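View pics/z17.png

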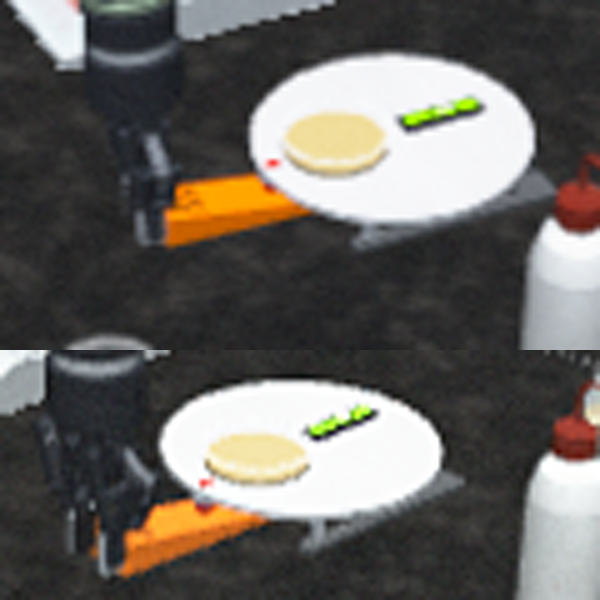

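The bubble is now about +2 to +3 mm. The lateral aim is good. One more small push.

Request:
carry_out:
  deltas:
    - [-0.001,0.01,0,0,0,0,0.35]
    - [0,0.004,0,0,0,0,0.35]
    - [0,0,0,0,0,0,0.35]

```text
time_s: 16.52
tcp_pos: [512.4, -54.0, 7.2]
orientation: [[0.074, 0.997, -0.011], [0.997, -0.074, 0.002], [0.001, -0.011, -1.0]]
contact_force: [-1.3, 0.5, 1.0]
opening: 29.7
```

```bash
python3 lk.py 18; python3 bub.py 18
```

```text
t 16.625 tcp [512.5 -54.1   7.2] F [-3.8  1.   3.5] op 30.0 rows 1
[-0.0013, -0.0109, 0.0023, -0.63, -0.08, -0.24, 0.3]
[[0.074, 0.997, -0.011], [0.997, -0.074, 0.002], [0.001, -0.011, -1.0]]
```

View pics/bub18.png

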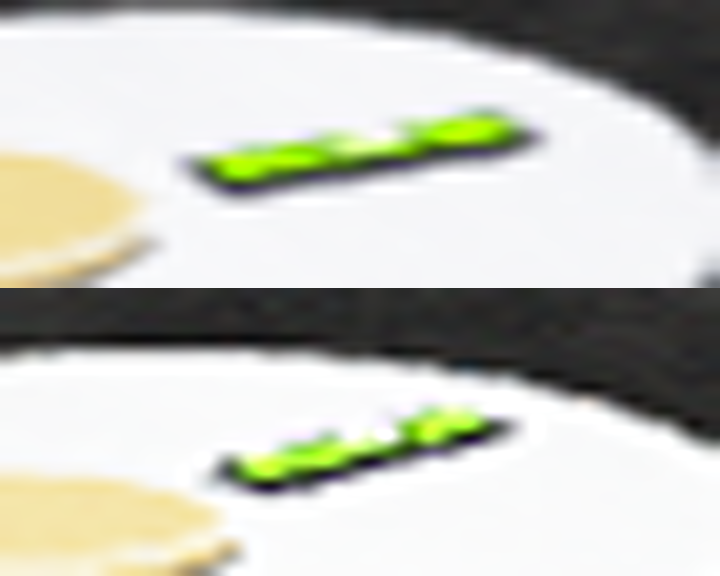

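The bubble is within about 1 mm of the middle in both views. I'll back off and check it from close above with the wrist camera.

Request:
carry_out:
  deltas:
    - [0,-0.01,0,0,0,0,0.35]
    - [0,-0.025,0,0,0,0,0.35]
    - [0,-0.02,-0.02,0,0,0,0.35]
    - [0,0,-0.058,0,0,0,0.35]
    - [0,0,-0.06,0,0,0,0.35]

```text
time_s: 17.25
tcp_pos: [456.0, -50.0, 145.4]
orientation: [[0.074, 0.997, -0.011], [0.997, -0.074, 0.003], [0.003, -0.011, -1.0]]
contact_force: [1.0, -0.2, -0.4]
opening: 30.0
```

```bash
python3 lk.py 19; python3 bub.py 19; python3 -c "
from plan import *
plan((740,-148,300),-90,0,.35)"
```

```text
t 17.35 tcp [460.6 -51.2 150. ] F [ 0.  -1.2 -0.9] op 30.0 rows 1
[-0.0003, 0.041, 0.1449, -0.01, -0.02, -0.26, 0.3]
[[0.074, 0.997, -0.0], [0.997, -0.074, 0.0], [0.0, -0.0, -1.0]]
t 17.35 tcp [460.6 -51.2 150. ] F [ 0.  -1.2 -0.9] op 30.0 rows 9
[-0.0084, 0.0318, -0.0167, -0.0, -0.0, 9.53, 0.35]
[-0.0031, 0.0327, -0.0167, -0.0, -0.0, 9.53, 0.35]
[0.0024, 0.0328, -0.0167, -0.0, -0.0, 9.53, 0.35]
[0.0078, 0.0319, -0.0167, -0.0, -0.0, 9.53, 0.35]
[0.013, 0.0302, -0.0167, -0.0, -0.0, 9.53, 0.35]
```

View pics/bub19.png

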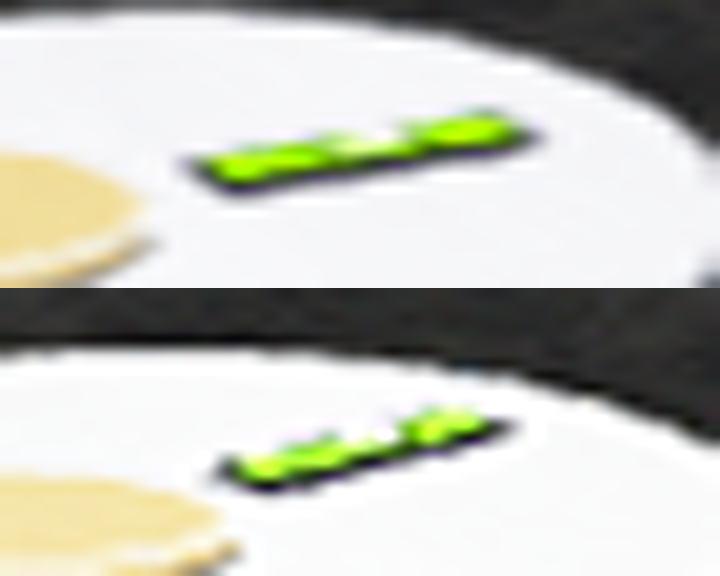

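View pics/z19.png

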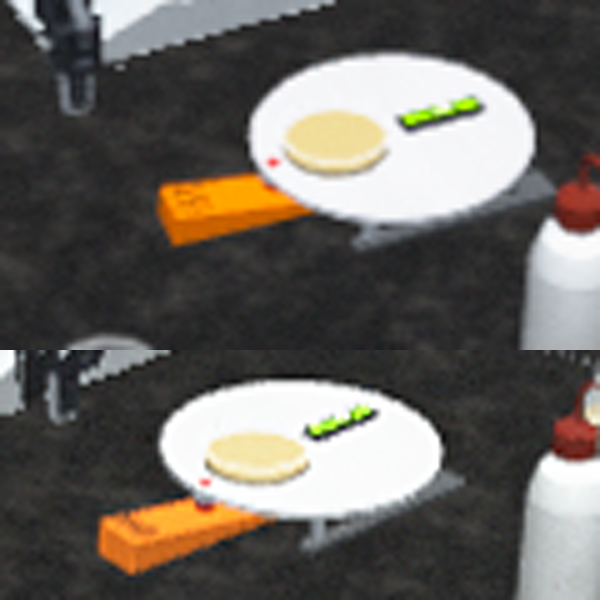

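The wedge and bubble stayed put when I backed off. Moving to the close check.

Request:
carry_out:
  deltas:
    - [-0.008,0.032,-0.035,0,0,9.5,0.35]
    - [-0.003,0.033,-0.035,0,0,9.5,0.35]
    - [0.002,0.033,-0.035,0,0,9.5,0.35]
    - [0.008,0.032,-0.03,0,0,9.5,0.35]
    - [0.013,0.03,-0.02,0,0,9.5,0.35]

```text
time_s: 17.98
tcp_pos: [616.8, -106.6, 307.2]
orientation: [[0.802, 0.598, 0.001], [0.598, -0.802, 0.001], [0.001, -0.0, -1.0]]
contact_force: [0.6, 0.6, -1.2]
opening: 29.7
```

```bash
python3 -c "
from plan import *
plan((730,-148,290),-90,0,.35)"
```

```text
t 17.975 tcp [ 616.8 -106.6  307.2] F [ 0.6  0.6 -1.2] op 29.7 rows 4
[0.0165, 0.0252, 0.0043, -0.01, -0.02, 9.18, 0.35]
[0.0203, 0.0223, 0.0043, -0.01, -0.02, 9.18, 0.35]
[0.0236, 0.0187, 0.0043, -0.01, -0.02, 9.18, 0.35]
[0.0263, 0.0147, 0.0043, -0.01, -0.02, 9.18, 0.35]
```

Request:
carry_out:
  deltas:
    - [0.016,0.025,0,0,0,9.2,0.35]
    - [0.02,0.022,0,0,0,9.2,0.35]
    - [0.024,0.019,0,0,0,9.2,0.35]
    - [0.026,0.015,0,0,0,9.2,0.35]
    - [0,0,0,0,0,0,0.35]

```text
time_s: 18.6
tcp_pos: [736.3, -152.8, 305.4]
orientation: [[1.0, -0.024, 0.008], [-0.024, -1.0, -0.0], [0.008, 0.0, -1.0]]
contact_force: [-0.6, -0.0, -0.9]
opening: 29.8
```

```bash
python3 -c "
from plan import *
plan((730,-148,290),-90,0,.35)
snap('wrist','w20')"
```

```text
t 18.6 tcp [ 736.3 -152.8  305.4] F [-0.6 -0.  -0.9] op 29.8 rows 1
[-0.0065, -0.0047, 0.0154, 0.01, -0.45, -1.36, 0.35]
```

View pics/w20.png

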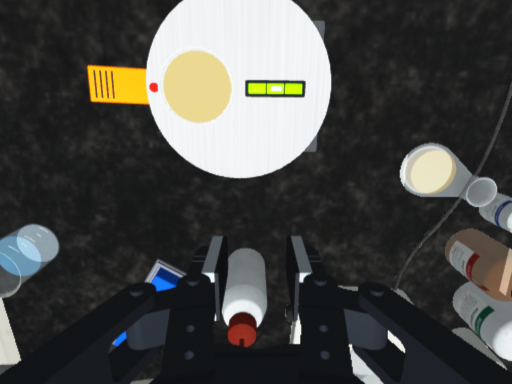

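Excellent view: bubble at about (277,88), wedge under the dot at (154,87), blue wedge in its holder, dish in place. I'll measure the bubble against the lines.

Run:
```python
from m import *
c=load('w20'); cv2.imwrite('pics/w20z.png',cv2.resize(c['color'][72:104,240:312],None,fx=11,fy=11,interpolation=cv2.INTER_CUBIC))
hsv=cv2.cvtColor(c['color'],cv2.COLOR_BGR2HSV)
roi=(slice(78,98),slice(244,308))
w=np.zeros(hsv.shape[:2],np.uint8)
g=cv2.inRange(hsv,(30,120,120),(75,255,255)); ys,xs=np.nonzero(g[roi]); print('green',xs.min()+244,xs.max()+244)
print(c['color'][88,240:312].sum(1).tolist(), c['color'][88,240:312,0].tolist())
orange(c,18)
# axes
ys,xs=np.nonzero(cv2.inRange(hsv,(0,180,120),(5,255,255))[60:120,130:180]); d=onz(c,xs.mean()+130,ys.mean()+60,45); print('dot',d)
ys,xs=np.nonzero(g[roi]); v=onz(c,xs.mean()+244,ys.mean()+78,53); print('vial',v)
```

```text
green 248 302
[734, 732, 734, 732, 713, 351, 159, 189, 349, 503, 501, 499, 497, 496, 497, 494, 495, 492, 491, 486, 487, 488, 484, 485, 475, 433, 274, 465, 475, 481, 570, 749, 759, 760, 759, 759, 759, 759, 760, 760, 759, 754, 626, 472, 280, 456, 469, 468, 469, 468, 469, 469, 469, 469, 468, 468, 467, 467, 467, 468, 467, 455, 245, 129, 188, 514, 720, 729, 725, 726, 729, 731] [246, 246, 246, 246, 240, 121, 57, 51, 15, 29, 23, 21, 19, 19, 20, 18, 18, 16, 15, 11, 12, 12, 9, 10, 7, 26, 28, 4, 2, 12, 110, 247, 253, 253, 253, 253, 253, 253, 253, 253, 253, 250, 159, 35, 22, 0, 0, 0, 0, 0, 0, 0, 0, 0, 0, 0, 0, 0, 0, 0, 0, 0, 33, 45, 66, 175, 242, 245, 244, 244, 245, 245]
orange [558.5 -56.6] [46.  76.9] 86.0 (87, 65, 62, 40)
dot [613.07364511 -61.3492415   45.        ]
vial [763.03043341 -66.78228962  53.        ]
```

View pics/w20z.png

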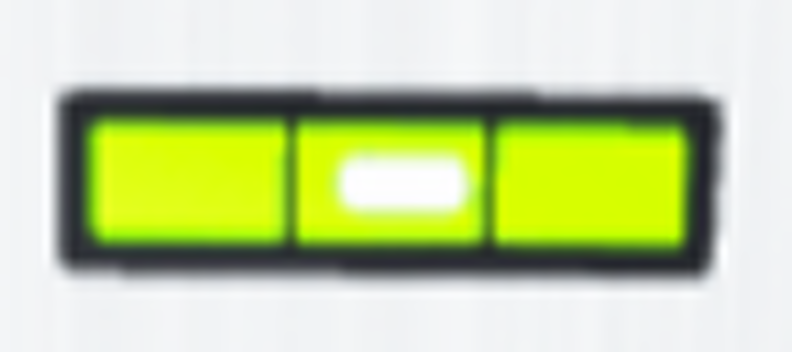

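The two lines are at 266 and 284 (mid 275.05) and the bubble spans 270.3 to 282.4 (mid 276.3). That puts it about +1.6 mm off, or 4 mrad, within the 4 mm limit. The wedge's axis passes within about 1 mm of the foot, about 3 mm from mid-length, at -4° like the table. The tool hangs free at z≈305, so I'll check that all is still and hand in.

Run:
```python
from m import *
c=snap('wrist','w21'); d=load('w20')
print(c['color'][88,264:288,0].tolist()); s=manip.get_state(); print(s['time_s'],s['contact_force'].round(1),abs(s['joint_vel']).max())
hsv=cv2.cvtColor(snap('side','s21')['color'],cv2.COLOR_BGR2HSV)
print(manip.finish_job())
```

```text
[7, 10, 33, 33, 7, 0, 24, 133, 248, 253, 253, 253, 253, 253, 253, 253, 253, 252, 243, 94, 23, 26, 0, 0]
18.7 [-0.1 -0.5 -0.8] 1.8546789260018954
the job is handed in; nothing more can be done
None
```

The orange wedge is under the table's low foot and the table is level to within about 4 mrad. I handed the job in at 18.7 s; no verdict was reported.

**What I did:** I gripped the orange wedge just clear of the shroud, lifted it off the blue one and laid it on its sloping face in front of the table. I then pushed it thin end first under the foot, backed off and raised the arm clear.

**Last checks (close wrist view):**
- **Bubble:** about 1.6 mm from centre, towards the pivot, within the 4 mm limit. It lies fully between the two lines and did not move when I let go.
- **Wedge under the foot:** the foot is about 1 mm off mid-width and about 3 mm from mid-length. The wedge runs at about -4°, in line with the table.
- **Everything else:** the blue wedge was in its holder. The dish looked in place, as did the bystanders I could see. I did not measure any of these again.
- **Arm:** touching nothing, with the wrist force reading at noise level.

**What went wrong or disagreed:**
- My first push, gripping near the heel, slipped about 7 mm in the pads with the fingertips rubbing the bench. I switched to pushing the heel face with two half-open fingers, and that worked.
- During the push, the side and scene cameras differed by up to about 3 mm on the bubble, so I relied on the close view for the final figure.

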